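# Build up the sander pulley on its spindle housing

## Robot

A 6-joint arm with a two-finger parallel gripper is mounted at the origin on the work surface. World frame = base frame: x ahead of the robot, y to its left, z up, the work surface at z = 0. Lengths are in m, angles in rad, forces in N, time in s.
With the tool pointing down it reaches from about 0.35 to 0.8 m from the base axis. Payload 7.3 kg.
Tool frame: the origin (TCP) lies between the finger pads; the fingertips stand 14 mm ahead of it and the grasp point (between the pads) lies 5 mm behind it; z points along the fingers, y is the line along which they close (so a half turn about z gives the same grasp; the last joint's range is limited). The gripper opens to 85 mm and grips with 20 to 120 N. Pads are 22 mm wide; open, the fingers measure 114 mm over their backs; the gripper's body (76 mm by 85 mm) begins 54 mm behind the grasp point. The pads swing forward as they close: fully open they stand 13 mm farther back than shut.
Start: joints at [-1.39, 0.342, 1.524, -0, 1.275, -0.146], TCP at [0.169, -0.497, 0.245] pointing down, gripper open.
Joint ranges: [-2.53, 2.53], [-0.77, 2.02], [0.04, 2.7], [-1, 4.14], [0.28, 2.66], [-3.11, 3.11]. Speed limits (rad/s): [2.57, 2.57, 3.14, 3.14, 3.14, 3.14].

## Interface

Orientations are given as a rotation vector (axis times angle).
In Python, from station import arm, eyes, order gives the robot as it stands. The module is installed in compiled form; this text tells all that it offers.
- The arm moves only by the tool carry_out, never from a script. Its argument "commands" is a list of rows, each a list of 3 entries, a list of its own where there are three numbers: the shift along the tool's x, y, z in mm, then the turn, a rotation vector about the tool's x, y, z in degrees, then the opening, from 0 (shut) to 1 (fully open). A call has 1 to 20 rows; each row is the pose to reach, as a shift and turn from the pose commanded when the call began, along the tool's axes at that moment; what a row does not reach only later rows make up. A row lasts 1/12 s, in which the tool goes at most 41.7 mm and 7.16 degrees, less where a joint would pass 70% of its speed; a pose out of reach is approached as far as the arm can. A call with a gripper value outside its range is refused whole. The fingers move at their own pace and stop on an object; "newtons" is the grip in N (left out, the last holds). Time passes only in rows, so rows that repeat a pose let the fingers close. It gives the time, the measured TCP pose, the force, the opening and the grip force at its end, in the units of the state.
- arm.sense(): the state, without advancing time (a new reading comes with each control period).
- eyes.read_camera(name): name is "scene" or "top" or "wrist"; returns a dict with "color" (384x512x3 uint8, red, green, blue), "fx", "fy", "cx", "cy" (pixels), "view" (4x4, takes a point from world to camera coordinates). Camera axes: x right, y up, looking along -z (the intrinsics and any distortion apply to the point x, -y, -z); pixel columns grow to the right and rows downward; lengths in m; the calibration is good to about 2 mm. A picture is of the moment at which its call begins. There is no depth.
- order.finish_job(): hands the job in; it is judged then, once.
The state is a dict: "time_s": time; "joint_pos": joint angles; "qvel": joint speeds; "tau": joint torques, N m; "ee_pos": TCP position; "tcp_rot": TCP orientation; "contact_force": force on the tool from outside, world axes, zero at the start; "torque": the same for the moment, N m; "grip_width": finger opening in m; "grip_force": force on a finger pad.
Only numpy, scipy, OpenCV 4.12 (cv2) and the standard library are available. Lean on these libraries where they do the work, as an engineer would, in place of code of your own. Each camera call takes 0.05 s, during which the arm holds its last target. There are 200 camera calls.

## Task

Put the pulley together on the bolted-down spindle housing: take the wide flanged hub out of the plywood rack, first lay it flat on the bench, face down, and from there take it again and seat it face down on the housing's centring spigot, fully home and flush. Then seat the larger of the two end caps face down on the spigot at the top of the hub, also fully home, and let go. Set the parts onto their spigots without dropping or hammering them, and leave the smaller cap, the jar, the wood offcut and the scraper where they are.

Things in the scene. Friction and masses are not known exactly. Their poses are not given: they have to be found in the camera images.
- seat (a point): Centre of the flat top of the fixed spindle housing, at the foot of its spigot. Housing: dark steel round base plate 140 mm in diameter, 12 mm thick, on it a grey upright cylinder 120 mm in diameter whose flat top is 57 mm above the bench. From its middle rises a steel spigot 38 mm in diameter, 8 mm high (top 3 mm tapered to 32 mm). z up.
- rack_pocket (a point): Centre of the fixed plywood rack's pocket, 62 mm above the bench, where the hub's flange stands on edge. Base 110 (x) x 130 (y) x 12 mm; pocket 17 mm wide (x), 104 mm long (y), floor 12 mm and walls 52 mm above the bench. The wall on +x, away from the robot, has a 58 mm gap for the hub. Turned by up to 20 degrees. z up. The bench just beyond the rack, away from the robot, is clear.
- hub_center (a point): Loose flanged aluminium hub, 0.45 kg; this point lies on its axis, half-way along its 48 mm length. z runs along the axis from the flange's face to the narrow end. From the face: flange 100 mm in diameter, 14 mm thick, with a recess 40 mm in diameter, 10 mm deep in its face; plain hub 44 mm in diameter, 26 mm long; spigot 26 mm in diameter, 8 mm long (end 3 mm tapered to 21 mm).
- hub_face (a point): Centre of the hub's flange face (side with the recess), 24 mm from hub_center, same axes. Meets seat when home. At the start the hub stands on edge in the rack, axis level within 5 degrees, face to the robot, hub pointing away; rim top 112 mm above the bench, its top 28 mm clear of the hub, to be pinched through the 14 mm.
- hub_shoulder (a point): Centre of the flat end of the 44 mm hub, at the foot of its 26 mm spigot, 40 mm from the face; same axes as hub_center. The cap's face lands here. The hub stands stably face down; tipped 45 degrees (face below), lower rim on the bench, and let go, it falls over flat onto its face.
- cap_center (a point): The larger aluminium end cap, loose, 0.18 kg, face down on the bench, boss up; this point is on its axis half-way up, 22 mm above its face. Flange 64 mm in diameter, 14 mm thick, recess 28 mm in diameter, 10 mm deep in the face underneath; round boss 26 mm in diameter, 30 mm high to hold it by; 44 mm high in all. z up.
- cap_face (a point): Centre of the underside (face) of the larger end cap, 22 mm below cap_center.
- spare_center (a point): The smaller aluminium end cap, to be left alone: flange 44 mm in diameter and 14 mm thick, boss 26 mm in diameter, 44 mm high in all; this point is its centre, 22 mm up. It and the larger cap swap places from start to start.
- jar_center (a point): Amber glass jar with a dark lid, 68 mm in diameter, 85 mm high, to be left alone; its centre.
- offcut_center (a point): Brown wood offcut, 80 x 55 x 40 mm high, to be left alone; its centre.
- scraper_center (a point): Wood-backed steel scraper lying flat, about 85 x 110 x 12 mm, to be left alone; near its centre.
There are look-alikes about, which are no part of the job. What is shaped like the part that bears hub_center but turquoise or yellow is not meant.

How it is judged:
On the way, in this order (a step that is already met when the one before it is completed fails the run):
1. the flanged hub lies flat on the bench, face down (height (world z) of hub_face below 0.004 m and angle between hub_face's own z axis and vertical below 0.06 rad), for 0.2 s.
2. the flanged hub is seated face down on the housing's spigot: face within 2 mm of the housing's top, centred within 3 mm, upright (z of hub_face in the frame of seat between -0.002 and 0.002 m and horizontal distance between hub_face and seat below 0.003 m and angle between hub_face's own z axis and vertical below 0.04 rad), for 0.2 s.
3. the larger cap is seated face down on the hub: face within 2 mm of the hub's shoulder, centred within 3 mm, upright (z of cap_face in the frame of hub_shoulder between -0.002 and 0.002 m and horizontal distance between cap_face and hub_shoulder below 0.003 m and angle between cap_face's own z axis and vertical below 0.05 rad), for 0.2 s.
At the end, for the whole second after the job is handed in: Hub face down on the housing's spigot, larger cap face down on the hub's spigot: each face within 2 mm of the surface below, centred within 3 mm, upright within 2 degrees, released, at rest; small cap, jar, offcut, scraper moved under 30 mm; not dropped on (0.45 m/s) or struck (80 N) (all of step 2 and all of step 3 and linear speed of each of hub, cap below 0.02 m/s); the robot touches nothing.
It fails at once if the smaller cap, the jar, the offcut or the scraper moved by more than 30 mm (distance of any of spare_center, jar_center, offcut_center, scraper_center from where it was at the start of the episode above 0.03 m).
It fails at once if the hub or the cap was pressed or struck hard on its seat (contact force over 80 N) (contact force between hub and housing above 80 N or contact force between cap and hub above 80 N).
It fails at once if the hub or the cap was dropped onto its spigot (faster than 0.45 m/s within 20 mm of its seat, as after a fall of 10 mm) ((distance between hub_face and seat below 0.02 m and linear speed of hub above 0.45 m/s) or (distance between cap_face and hub_shoulder below 0.02 m and linear speed of cap above 0.45 m/s)).
It also fails if it takes over 67 s, if anything falls off the work surface, if the arm or the gripper's body presses on something with over 40 N, if the wrist force passes 120 N, or if a joint passes its speed limit or range.

## Working session

There is one attempt and no reset: what is moved stays moved. The work goes in short steps, Python scripts to look and compute and a tool call to move; the robot and the scene stay as the last step left them, time stands still between calls to the robot, and variables do not carry over. Pictures are saved under pics/ and viewed, at most 10 in all, crops included, and the job is handed in when it is done.

Besides the shell and the picture viewer there is one more tool, called as a command line: name --argument value ..., lists and objects as JSON in quotes. carry_out: Moves the arm, as the interface text tells. Its arguments: {"type":"object","properties":{"commands":{"type":"array","items":{"type":"array"}},"newtons":{"type":"number"}},"required":["commands"]}

```bash
mkdir -p pics
cat > h.py <<'E'
import numpy as np, cv2
from scipy.spatial.transform import Rotation as R
from station import arm, eyes, order
def shot(n,f=None):
    c=eyes.read_camera(n)
    if f: cv2.imwrite('pics/'+f,c['color'][:,:,::-1])
    return c
def ray(c,u,v):
    V=np.array(c['view']);Rm=V[:3,:3];o=-Rm.T@V[:3,3]
    d=Rm.T@np.array([(u-c['cx'])/c['fx'],-(v-c['cy'])/c['fy'],-1.]);return o,d
def at(c,u,v,z):
    o,d=ray(c,u,v);return o+d*(z-o[2])/d[2]
def proj(c,p):
    V=np.array(c['view']);q=V[:3,:3]@np.array(p)+V[:3,3]
    return np.array([c['cx']+c['fx']*q[0]/-q[2],c['cy']-c['fy']*q[1]/-q[2]])
def delta(p,rot):
    "shift mm / turn deg in present tool frame to reach p, rot (Rotation)"
    s=arm.sense();T=R.from_rotvec(s['tcp_rot'])
    return (T.inv().apply(np.array(p)-s['ee_pos'])*1000).round(1),np.degrees((T.inv()*rot).as_rotvec()).round(2)
E
python3 - <<'E'
from h import *
import pickle
d={}
for n in('scene','top','wrist'):
    d[n]=shot(n,n+'0.png');c=d[n];print(n,{k:c[k] for k in c if k!='color'})
pickle.dump(d,open('c0.pkl','wb'))
t=np.hstack([d['scene']['color'],d['top']['color']])
print(arm.sense())
E
```

```text
scene {'fx': 380.430769243511, 'fy': 380.430769243511, 'cx': 247.90341671130759, 'cy': 185.18403407318567, 'view': array([[ 0.900916  ,  0.4337424 , -0.01476121, -0.50406432],
       [-0.35714939,  0.7602919 ,  0.5425869 ,  0.07074909],
       [ 0.24656578, -0.48355326,  0.83986997, -1.17015214],
       [ 0.        ,  0.        ,  0.        ,  1.        ]])}
top {'fx': 494.4632102288562, 'fy': 494.4632102288562, 'cx': 250.53826150647657, 'cy': 203.62988764801372, 'view': array([[-0.04716807, -0.99887134, -0.00558789,  0.12084632],
       [ 0.97680269, -0.04729433,  0.20885344, -0.51330683],
       [-0.20888199,  0.00439295,  0.97793099, -1.51805027],
       [ 0.        ,  0.        ,  0.        ,  1.        ]])}
wrist {'fx': 276.098071577034, 'fy': 276.098071577034, 'cx': 254.58069499414063, 'cy': 189.16386690707094, 'view': array([[ 0.32063675, -0.94720158, -0.00111504, -0.52453559],
       [ 0.9082657 ,  0.30779021, -0.28340538,  0.03774346],
       [ 0.26878522,  0.08985743,  0.95899955, -0.37886384],
       [ 0.        ,  0.        ,  0.        ,  1.        ]])}
{'time_s': 0.15, 'joint_pos': array([-1.39001303e+00,  3.42527096e-01,  1.52476789e+00,  4.54415474e-06,
        1.27541130e+00, -1.45980877e-01]), 'qvel': array([-0.00117202, -0.00224276, -0.00246525,  0.0006307 , -0.00131216,
        0.00061508]), 'tau': array([ 1.48138264e-03, -4.33908677e+01, -2.46147573e+01, -1.48678400e-04,
        5.69273499e-03,  3.89386571e-06]), 'ee_pos': array([ 0.16849645, -0.4969361 ,  0.24481444]), 'tcp_rot': array([-3.09865710e+00, -5.10816273e-01,  2.36032694e-05]), 'contact_force': array([ 0.90993612, -0.4338043 , -0.04203821]), 'torque': array([-0.01737029, -0.04868862,  0.0196443 ]), 'grip_force': 0.0, 'grip_width': 0.08551895736544073}
```

View pics/top0.png

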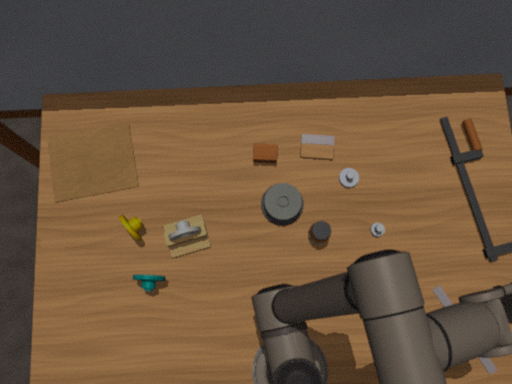

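View pics/scene0.png

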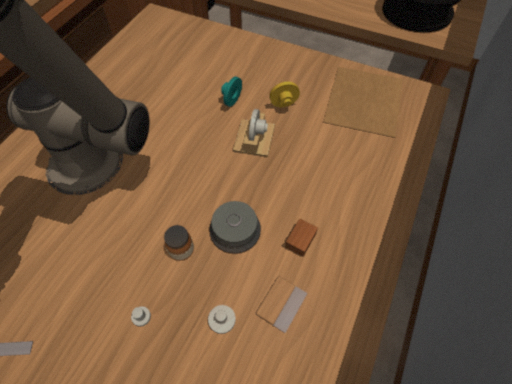

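Top view: hub (aluminium) in the rack at (187,233), while the yellow (132,226) and turquoise (149,282) look-alikes aren't meant. Housing is at (283,204). The larger cap looks to be (349,178), with the smaller at (378,229). Jar (320,232), offcut (265,152), scraper (318,147). I'll confirm with one enlarged crop.

Run:
```python
from h import *
import pickle
d=pickle.load(open('c0.pkl','rb'));im=d['top']['color'][:,:,::-1]
a=cv2.resize(im[200:270,150:230],None,fx=5,fy=5,interpolation=cv2.INTER_CUBIC)  # 400x350
b=cv2.resize(im[160:230,250:330],None,fx=5,fy=5,interpolation=cv2.INTER_CUBIC)
e=cv2.resize(im[160:208,330:410],None,fx=5,fy=5,interpolation=cv2.INTER_CUBIC)
f=cv2.resize(im[205:253,330:410],None,fx=5,fy=5,interpolation=cv2.INTER_CUBIC)
cv2.imwrite('pics/crop1.png',np.vstack([np.hstack([a,b]),np.hstack([e,f])]))
c=d['top']
for n,u,v,z in(('seat',283,203,.06),('rack',187,236,.012),('hubrim',184,234,.1),('cap',349,177,.03),('spare',378,229,.03),('jar',320,231,.085),('off',265,152,.04),('scr',318,147,.01)):
    print(n,at(c,u,v,z).round(3))
```

```text
seat [ 0.514 -0.007  0.06 ]
rack [0.431 0.306 0.012]
hubrim [0.424 0.303 0.1  ]
cap [ 0.597 -0.229  0.03 ]
spare [ 0.421 -0.306  0.03 ]
jar [ 0.416 -0.113  0.085]
off [0.692 0.041 0.04 ]
scr [ 0.711 -0.139  0.01 ]
```

View pics/crop1.png

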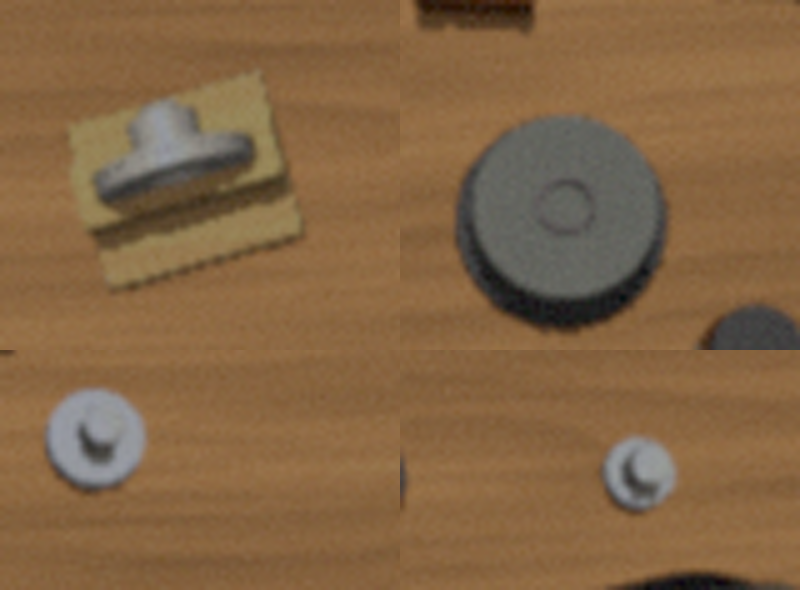

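Crop confirms it: grey aluminium hub in the rack. The larger cap at left is about 20 px (62 mm) across, and the smaller at right is about 14 px (43 mm). Next I'll work out the hub axis direction and the first move.

```bash
cat >> h.py <<'E'
def camtool(c):
    s=arm.sense();T=R.from_rotvec(s['tcp_rot']);o,d=ray(c,c['cx'],c['cy'])
    return T.inv().apply(o-s['ee_pos']),T.inv().apply(d)
def down(yaw): # tool down, tool y along world direction yaw
    y=np.array([np.cos(yaw),np.sin(yaw),0]);z=np.array([0,0,-1.]);x=np.cross(y,z)
    return R.from_matrix(np.stack([x,y,z],1))
E
python3 - <<'E'
from h import *
import pickle
d=pickle.load(open('c0.pkl','rb'));c=d['top']
P=lambda x,y,z:at(c,150+x/5,200+y/5,z)
a,b=P(97,190,.062),P(252,150,.062);print('rim ends',a,b,np.linalg.norm(a-b),'axis yaw',np.degrees(np.arctan2(a[0]-b[0],a[1]-b[1])*-1))
a,b=P(68,128,.052),P(260,72,.052);print('wall',a,b,'yaw',np.degrees(np.arctan2(b[0]-a[0],a[1]-b[1])))
for y,x in((110,100),(288,110)):pass
print(P(115,288,.012),P(302,235,.012))
print(camtool(d['wrist']))
yaw=np.radians(15)
for yw in(yaw,yaw+np.pi):print(delta([.42,.303,.26],down(yw)))
E
```

```text
rim ends [0.41956255 0.35438854 0.062     ] [0.44015552 0.25701823 0.062     ] 0.09952410767851415 axis yaw 11.941589669689673
wall [0.46143034 0.37383871 0.052     ] [0.49158125 0.25164934 0.052     ] yaw 13.861156968081389
[0.36334454 0.35190707 0.012     ] [0.39162212 0.23140201 0.012     ]
(array([ 7.09333119e-02,  1.11142659e-04, -1.28616039e-01]), array([-2.83564624e-01, -1.15648145e-04,  9.58953122e-01]))
(array([ 495. , -676.9,  -14.4]), array([-4.000e-02, -6.000e-02, -8.628e+01]))
(array([ 495. , -676.9,  -14.4]), array([-6.000e-02,  4.000e-02,  9.372e+01]))
```

carry_out --commands '[[[366, -295, -20], [0, 0, -40], 1], [[366, -295, -20], [0, 0, -40], 1], [[366, -295, -20], [0, 0, -40], 1], [[366, -295, -20], [0, 0, -40], 1], [[366, -295, -20], [0, 0, -40], 1], [[366, -295, -20], [0, 0, -40], 1], [[366, -295, -20], [0, 0, -40], 1], [[366, -295, -20], [0, 0, -40], 1], [[366, -295, -20], [0, 0, -40], 1], [[366, -295, -20], [0, 0, -40], 1], [[366, -295, -20], [0, 0, -40], 1], [[366, -295, -20], [0, 0, -40], 1], [[495, -677, -10], [0, 0, -85], 1], [[495, -677, -10], [0, 0, -85], 1], [[495, -677, -10], [0, 0, -85], 1], [[495, -677, -10], [0, 0, -85], 1], [[495, -677, -10], [0, 0, -85], 1], [[495, -677, -10], [0, 0, -85], 1], [[495, -677, -10], [0, 0, -85], 1], [[495, -677, -10], [0, 0, -85], 1]]'

```text
time_s: 1.82
ee_pos: [0.4195, 0.235, 0.2569]
tcp_rot: [1.937, 2.473, -0.0]
contact_force: [1.5, 0.1, 0.4]
grip_width: 0.0851
grip_force: 0.0
```

Run:
```python
from h import *
print(delta([.42,.303,.25],down(np.radians(13.5))),arm.sense()['joint_pos'])
```

```text
(array([65.9, 16.8,  6.8]), array([-0.01,  0.01,  0.37])) [ 3.51192652e-01  2.51397933e-01  1.62002626e+00 -2.32825155e-04
  1.27029133e+00  1.09255164e-01]
```

carry_out --commands '[[[66, 17, 7], [0, 0, 0], 1], [[66, 17, 7], [0, 0, 0], 1], [[66, 17, 7], [0, 0, 0], 1], [[66, 17, 7], [0, 0, 0], 1]]'

```text
time_s: 2.15
ee_pos: [0.4203, 0.302, 0.2491]
tcp_rot: [-1.936, -2.473, 0.003]
contact_force: [-0.4, -0.4, -0.2]
grip_width: 0.0853
grip_force: 0.0
```

Run:
```python
from h import *
import pickle
c=shot('wrist');pickle.dump(c,open('c1.pkl','wb'))
cv2.imwrite('pics/w1.png',cv2.resize(c['color'][:,:,::-1],(800,600),interpolation=cv2.INTER_CUBIC))
print(arm.sense()['ee_pos'])
```

```text
[0.42058003 0.30098227 0.24948681]
```

View pics/w1.png

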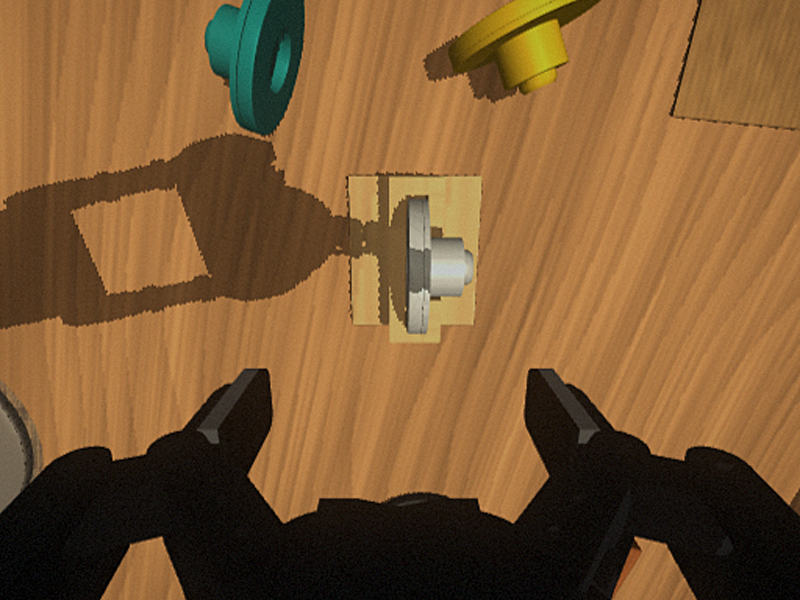

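The wrist view shows the aluminium hub in the rack. Its flange is upright at x 408–430 and y 196–333 (enlarged pixels), with the narrow end at (473,266) to the right. The axis is well aligned with tool y.

Run:
```python
from h import *
import pickle
c=pickle.load(open('c1.pkl','rb'));k=.64
for n,u,v,z in(('rimtop',419,265,.112),('rimU',418,198,.062),('rimD',419,333,.062),('end',473,266,.066),('rackUL',350,176,.012),('rackUR',481,177,.052),('rackDR',474,324,.052),('rackDL',352,324,.012)):
    print(n,at(c,u*k,v*k,z).round(4))
print(delta(at(c,419*k,265*k,.112)*[1,1,0]+[0,0,.102],down(np.radians(13.5))))
```

```text
rimtop [0.4287 0.3177 0.112 ]
rimU [0.4206 0.3547 0.062 ]
rimD [0.4475 0.2548 0.062 ]
end [0.4722 0.3172 0.066 ]
rackUL [0.3651 0.3557 0.012 ]
rackUR [0.462  0.3797 0.052 ]
rackDR [0.4899 0.2693 0.052 ]
rackDL [0.3938 0.2302 0.012 ]
(array([ 14.4,  12.1, 147.5]), array([-0.07,  0.05,  0.3 ]))
```

carry_out --commands '[[[4.5, 12, 100], [0, 0, 0], 0.6], [[4.5, 12, 100], [0, 0, 0], 0.6], [[4.5, 12, 100], [0, 0, 0], 0.6], [[4.5, 12, 147], [0, 0, 0], 0.6], [[4.5, 12, 147], [0, 0, 0], 0.6], [[4.5, 12, 147], [0, 0, 0], 0.4], [[4.5, 12, 147], [0, 0, 0], 0.3], [[4.5, 12, 147], [0, 0, 0], 0.2], [[4.5, 12, 147], [0, 0, 0], 0.1], [[4.5, 12, 147], [0, 0, 0], 0], [[4.5, 12, 147], [0, 0, 0], 0], [[4.5, 12, 147], [0, 0, 0], 0], [[4.5, 12, 147], [0, 0, 0], 0]]' --newtons 60

```text
time_s: 3.28
ee_pos: [0.4328, 0.3087, 0.1054]
tcp_rot: [1.938, 2.469, 0.006]
contact_force: [-0.3, -1.5, 8.0]
grip_width: 0.0125
grip_force: 60.6
```

carry_out --commands '[[[0, 0, -25], [0, 0, 0], 0], [[0, 0, -50], [0, 0, 0], 0], [[0, 0, -75], [0, 0, 0], 0], [[0, 25, -75], [0, 0, 0], 0], [[0, 50, -75], [-6, 0, 0], 0], [[0, 75, -75], [-12, 0, 0], 0], [[0, 100, -75], [-18, 0, 0], 0], [[0, 125, -70], [-24, 0, 0], 0], [[0, 150, -60], [-30, 0, 0], 0], [[0, 150, -40], [-36, 0, 0], 0], [[0, 150, -20], [-42, 0, 0], 0], [[0, 150, 0], [-48, 0, 0], 0], [[0, 150, 15], [-50, 0, 0], 0], [[0, 150, 25], [-50, 0, 0], 0], [[0, 150, 25], [-50, 0, 0], 0], [[0, 150, 25], [-50, 0, 0], 0]]'

```text
time_s: 4.62
ee_pos: [0.6133, 0.3847, 0.165]
tcp_rot: [1.577, 1.992, 0.784]
contact_force: [-0.0, -0.9, -3.3]
grip_width: 0.013
grip_force: 60.3
```

Run:
```python
from h import *
c=shot('scene');w=shot('wrist')
s=arm.sense();print(s['ee_pos'],s['contact_force'],R.from_rotvec(s['tcp_rot']).as_matrix()[:,2],s['joint_pos'])
u,v=proj(c,s['ee_pos']).astype(int);print(u,v)
im=c['color'][max(v-70,0):v+70,max(u-70,0):u+70,::-1]
cv2.imwrite('pics/s2.png',np.hstack([cv2.resize(im,(400,400),interpolation=cv2.INTER_CUBIC),cv2.resize(w['color'][:,:,::-1],(400,300)) if 0 else cv2.copyMakeBorder(cv2.resize(w['color'][:,:,::-1],(400,300)),50,50,0,0,cv2.BORDER_CONSTANT)]))
```

```text
[0.61460056 0.38532029 0.1683036 ] [ 0.02671011 -0.51968016 -3.7339264 ] [ 0.68131507  0.14375936 -0.71773465] [ 0.55151477  0.54251292  1.70192909 -0.99596422  0.28323599  1.20596007]
324 100
```

View pics/s2.png

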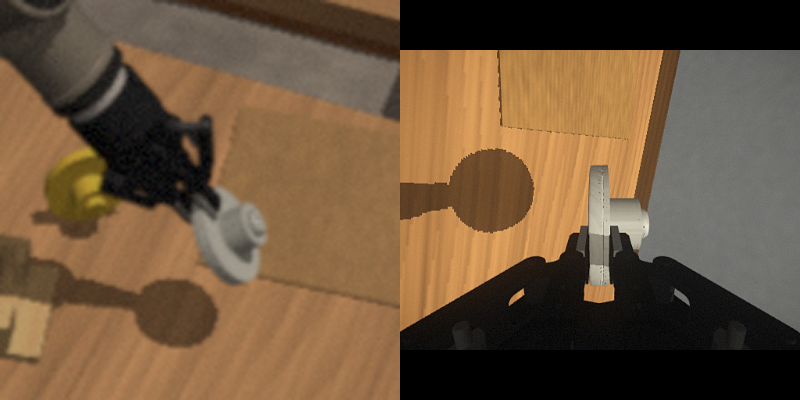

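The left crop shows the hub held well, face toward the robot and axis up. The arm has reached its joint 4 and 5 limits, so I'll fit a kinematic model to find a reachable 45° pose.

```bash
cat > kin.py <<'E'
from h import *
from scipy.optimize import least_squares
def rz(a):return R.from_euler('z',a).as_matrix()
def ry(a):return R.from_euler('y',a).as_matrix()
def fk(q,p):
    a,h,L1,L2,e,d=p
    M=rz(q[0]);x=np.array([0,0,h])+M@[a,0,0]
    M=M@ry(q[1]);x=x+M@[0,0,L1]
    M=M@ry(q[2]);x=x+M@[e,0,L2]
    M=M@rz(q[3])@ry(q[4]);x=x+M@[0,0,d]
    return x,M@rz(q[5])
E
python3 - <<'E'
from kin import *
S=[([-1.390013,.342527,1.524768,0,1.275411,-.14598],[.168496,-.496936,.244814]),
([3.51192652e-01,2.51397933e-01,1.62002626e+00,-2.32825155e-04,1.27029133e+00,.10926],[.4197,.235,.2568])]
s=arm.sense();S.append((s['joint_pos'],s['ee_pos']))
f=lambda p:np.concatenate([fk(q,p)[0]-x for q,x in S])
r=least_squares(f,[0,.2,.4,.4,0,.2]);print(r.x.round(4),np.abs(r.fun).max())
print(R.from_rotvec(s['tcp_rot']).as_matrix().round(3),fk(s['joint_pos'],r.x)[1].round(3))
E
```

```text
[ 0.3476 -0.6239  0.5176 -0.1059 -0.3376 -0.0264] 0.07520502168559252
[[-0.222  0.697  0.681]
 [ 0.975  0.17   0.144]
 [-0.016  0.696 -0.718]] [[-0.697 -0.222  0.681]
 [-0.17   0.975  0.144]
 [-0.696 -0.016 -0.718]]
```

```bash
cat > kin.py <<'E'
from h import *
from scipy.optimize import least_squares
def rz(a):return R.from_euler('z',a).as_matrix()
def ry(a):return R.from_euler('y',a).as_matrix()
def fk(q,p):
    h,l1x,l1z,l2x,l2z,wx,wz=p
    M=rz(q[0])@ry(q[1]);x=np.array([0,0,h])+M@[l1x,0,l1z]
    M=M@ry(q[2]);x=x+M@[l2x,0,l2z]
    M=M@rz(q[3])@ry(q[4]);x=x+M@[wx,0,wz]
    return x,M@rz(q[5]+np.pi/2)
E
python3 - <<'E'
from kin import *
S=[([-1.390013,.342527,1.524768,0,1.275411,-.14598],[.168496,-.496936,.244814]),
([3.51192652e-01,2.51397933e-01,1.62002626e+00,-2.32825155e-04,1.27029133e+00,.10926],[.4197,.235,.2568])]
s=arm.sense();S.append((s['joint_pos'],s['ee_pos']))
import pickle;pickle.dump(S,open('S.pkl','wb'))
for g in([.3,.05,.4,0.05,.4,.07,.25],[.3,0,.45,0,.45,0,.25],[.27,.05,.3,-.08,.34,.08,.25]):
    g=np.array(g)
    f=lambda p:np.concatenate([np.concatenate([fk(q,p)[0]-x for q,x in S]),1e-3*(p-g)])
    r=least_squares(f,g);print(r.x.round(4),np.abs(r.fun[:9]).max())
E
```

```text
[-0.0996 -0.0055  0.5116 -0.1514  0.2504 -0.069   0.2109] 0.07515539387832401
[-0.0996 -0.0055  0.5116 -0.1514  0.2504 -0.069   0.2109] 0.07515531790987436
[-0.0996 -0.0055  0.5116 -0.1514  0.2504 -0.069   0.2109] 0.07515576970257412
```

```bash
cat > kin.py <<'E'
from h import *
from scipy.optimize import least_squares
def rz(a):return R.from_euler('z',a).as_matrix()
def ry(a):return R.from_euler('y',a).as_matrix()
def fk(q,p):
    h,l1x,l1y,l1z,l2x,l2z,wx,wy,wz=p
    M=rz(q[0])@ry(q[1]);x=np.array([0,0,h])+M@[l1x,l1y,l1z]
    M=M@ry(q[2]);x=x+M@[l2x,0,l2z]
    M=M@rz(q[3])@ry(q[4]);x=x+M@[wx,wy,wz]
    return x,M@rz(q[5]+np.pi/2)
E
python3 - <<'E'
from kin import *
import pickle;S=pickle.load(open('S.pkl','rb'))
for g in([.3,.0,.07,.4,0.0,.4,.0,0,.25],[.3,0,0,.45,0,.45,0,.07,.25],[.27,.05,.07,.3,-.08,.34,.08,0,.25]):
    g=np.array(g)
    f=lambda p:np.concatenate([np.concatenate([fk(q,p)[0]-x for q,x in S]),1e-3*(p-g)])
    r=least_squares(f,g);print(r.x.round(4),np.abs(r.fun[:9]).max())
E
```

```text
[ 2.247e-01  4.000e-04  8.290e-02  5.033e-01  4.860e-02  3.862e-01
  5.100e-03 -6.500e-03  2.945e-01] 3.1192863420487216e-05
[ 0.2247 -0.0007  0.0622  0.504   0.0379  0.3664 -0.0115  0.0141  0.3115] 2.9714123872343068e-05
[ 2.247e-01  1.000e-04  7.640e-02  5.035e-01  4.530e-02  3.800e-01
 -1.000e-04 -1.000e-04  2.997e-01] 3.127679712736087e-05
```

```bash
cat >> kin.py <<'E'
P=[.2247,.0001,.0764,.5035,.0453,.38,0,0,.2997]
LO=np.array([-2.53,-.77,.04,-1,.28,-3.11]);HI=np.array([2.53,2.02,2.7,4.14,2.66,3.11])
def ik(p,rot,q0):
    f=lambda q:np.concatenate([fk(q,P)[0]-p,.2*(R.from_matrix(fk(q,P)[1])*rot.inv()).as_rotvec()])
    r=least_squares(f,np.clip(q0,LO+1e-3,HI-1e-3),bounds=(LO,HI));return r.x,np.abs(r.fun).max()
def pose(yaw,phi): return down(yaw)*R.from_rotvec([-phi,0,0])
E
python3 - <<'E'
from kin import *
q0=arm.sense()['joint_pos'].copy();q0[3]=0;q0[4]=.6
for phi in(40,45,50,55,60):
  for r in(.45,.5,.55,.6,.65,.7,.75):
    f=np.radians(phi);z=.0934*np.cos(f)+.007*np.sin(f)+.002
    az=np.radians(28)
    p=np.array([r*np.cos(az)-.0764*np.sin(az),r*np.sin(az)+.0764*np.cos(az),z])
    q,e=ik(p,pose(az,f),q0)
    if e<1e-4: print(phi,r,round(z,3),q.round(2))
E
python3 - <<'E'
from kin import *
q0=np.array([.49,.6,1.5,0,.8,.1])
s=arm.sense();x,M=fk(s['joint_pos'],P);print(x-s['ee_pos'],(R.from_matrix(M).inv()*R.from_rotvec(s['tcp_rot'])).as_rotvec())
for phi in(0,20,25,30,35,40,45):
  for r in(.5,.55,.6,.65,.7,.75,.8,.85):
    f=np.radians(phi);z=.0934*np.cos(f)+.007*np.sin(f)+.002
    az=np.radians(28)
    p=np.array([r*np.cos(az)-.0764*np.sin(az),r*np.sin(az)+.0764*np.cos(az),z])
    q,e=ik(p,pose(az,f),q0)
    if e<1e-3: print(phi,r,round(z,3),q.round(2),e)
E
```

```text
[-7.42105731e-05 -1.00729650e-04 -1.91663987e-05] [-1.66533454e-16  5.55111512e-16 -1.38777878e-16]
0 0.5 0.095 [ 0.49  0.48  1.77 -0.    0.89  0.  ] 7.864106344083973e-11
0 0.55 0.095 [ 0.49  0.56  1.63 -0.    0.95  0.  ] 1.117133004843602e-09
0 0.6 0.095 [ 0.49  0.63  1.48  0.    1.03 -0.  ] 8.571319933697397e-10
0 0.65 0.095 [ 0.49  0.71  1.32 -0.    1.11  0.  ] 8.296092590676096e-09
0 0.7 0.095 [ 0.49  0.8   1.14  0.    1.2  -0.  ] 3.459902894322397e-08
0 0.75 0.095 [ 0.49  0.9   0.93  0.    1.31 -0.  ] 3.537614645665599e-12
0 0.8 0.095 [ 0.49  1.02  0.68  0.    1.44 -0.  ] 1.0831267720529896e-10
0 0.85 0.095 [ 0.49  1.19  0.3   0.    1.65 -0.  ] 4.90807759988556e-12
20 0.5 0.092 [ 0.49  0.38  2.06 -0.    0.36  0.  ] 1.5752901649790374e-09
20 0.55 0.092 [ 0.49  0.44  1.93 -0.    0.42  0.  ] 2.2074422234563683e-09
20 0.6 0.092 [ 0.49  0.51  1.8  -0.    0.48  0.  ] 6.876612938522313e-08
20 0.65 0.092 [ 0.49  0.58  1.66 -0.    0.55  0.  ] 6.989735623630368e-09
20 0.7 0.092 [ 0.49  0.66  1.51 -0.    0.63  0.  ] 4.316035862039768e-11
20 0.75 0.092 [ 0.49  0.73  1.34 -0.    0.71  0.  ]
[... 349 characters left out ...]
-0.    0.48  0.  ] 2.2414758937827625e-10
25 0.75 0.09 [ 0.49  0.71  1.43 -0.    0.56  0.  ] 2.5782875834323706e-12
25 0.8 0.09 [ 0.49  0.79  1.26 -0.    0.65  0.  ] 8.606488410833891e-10
25 0.85 0.09 [ 0.49  0.88  1.08  0.    0.75 -0.  ] 1.021903169862171e-08
30 0.7 0.086 [ 0.49  0.63  1.67 -0.    0.32  0.  ] 8.440566712231148e-09
30 0.75 0.086 [ 0.49  0.7   1.52 -0.    0.4   0.  ] 7.226611031807551e-10
30 0.8 0.086 [ 0.49  0.77  1.36 -0.    0.49  0.  ] 1.98706765264234e-08
30 0.85 0.086 [ 0.49  0.85  1.18 -0.    0.59  0.  ] 4.639494344260696e-12
35 0.8 0.083 [ 0.49  0.76  1.44 -0.    0.33  0.  ] 9.23849361456075e-08
35 0.85 0.083 [ 0.49  0.84  1.27 -0.    0.42  0.  ] 2.8302346022357483e-09
```

Run:
```python
from kin import *
q0=np.array([.4,.5,1.6,0,1.1,.1])
res=[]
f=np.radians(50);z=.0934*np.cos(f)+.007*np.sin(f)
for yaw in range(-180,181,20):
  for p in((.55,.22),(.60,.25),(.62,.36),(.6,.3)):
    for s4 in(-.6,0,.8,1.6):
     for s6 in(-1.5,0,1.5):
      g=q0.copy();g[3]=s4;g[5]=s6
      q,e=ik(np.array([*p,z]),pose(np.radians(yaw),f),g)
      m=min((q-LO).min(),(HI-q).min())
      if e<1e-4 and m>.12: res.append((np.abs(q-q0).max(),yaw,p,q.round(2),round(m,2)))
res.sort(key=lambda t:t[0])
seen=set()
for t in res:
    if (t[1],t[2]) in seen: continue
    seen.add((t[1],t[2]));print(*t)
    if len(seen)>14:break
```

```text
1.978250668867708 -60 (0.62, 0.36) [ 0.73  1.05  1.02 -0.86  1.41  2.08] 0.14
2.0320093197423197 -80 (0.62, 0.36) [ 0.7   1.2   0.66 -0.74  1.76  2.13] 0.26
2.116777802737577 -80 (0.6, 0.3) [ 0.65  1.07  0.95 -0.75  1.61  2.22] 0.25
2.139662143655276 -80 (0.6, 0.25) [ 0.6   1.01  1.09 -0.77  1.52  2.24] 0.23
2.21439429957786 -100 (0.6, 0.3) [ 0.6   1.21  0.63 -0.63  1.92  2.31] 0.37
2.2333349736008783 -80 (0.55, 0.22) [ 0.61  0.92  1.31 -0.78  1.43  2.33] 0.22
2.234371795905256 -100 (0.6, 0.25) [ 0.54  1.13  0.81 -0.64  1.81  2.33] 0.36
2.261057218443233 100 (0.62, 0.36) [ 0.09  0.92  1.33  0.95  1.22 -2.16] 0.94
2.2745828610913024 80 (0.62, 0.36) [ 0.1   0.82  1.58  1.21  0.91 -2.17] 0.63
2.300135952501887 120 (0.62, 0.36) [ 0.11  1.04  1.02  0.78  1.53 -2.2 ] 0.91
2.326331865078651 -100 (0.55, 0.22) [ 0.54  1.02  1.07 -0.62  1.69  2.43] 0.38
2.3530800804696064 -120 (0.6, 0.3) [ 0.52  1.36  0.28 -0.51  2.23  2.45] 0.24
2.356019707030138 100 (0.6, 0.3) [-0.    0.88  1.43  0.92  1.24 -2.26] 0.85
2.3714205490822517 140 (0.62, 0.36) [ 0.17  1.2   0.66  0.66  1.87 -2.27] 0.62
2.372869835318455 80 (0.6, 0.3) [-0.    0.78  1.68  1.19  0.95 -2.27] 0.67
```

Run:
```python
from kin import *
from scipy.spatial.transform import Slerp
s=arm.sense();f=np.radians(50)
W=[(s['ee_pos'],R.from_rotvec(s['tcp_rot'])),([.58,.31,.23],pose(np.radians(14),0)),([.58,.31,.23],pose(np.radians(100),0)),([.6,.30,.12],pose(np.radians(100),f))]
q=s['joint_pos']
for a,b in zip(W,W[1:]):
    sl=Slerp([0,1],R.concatenate([a[1],b[1]]))
    for t in np.linspace(.1,1,10):
        q,e=ik(np.array(a[0])*(1-t)+np.array(b[0])*t,sl(t),q)
        if e>1e-3 or min((q-LO).min(),(HI-q).min())<.05:print('bad',t,q.round(2),e)
    print(q.round(2),e)
    print((a[1].inv().apply(np.array(b[0])-a[0])*1000).round(1),np.degrees((a[1].inv()*b[1]).as_rotvec()).round(1))
```

```text
[0.37 0.6  1.14 0.   1.4  0.13] 2.220446049250313e-14
[-66.7   6.  -78.7] [44.1  1.3 -0.7]
[ 0.37  0.6   1.14  0.    1.4  -1.37] 3.295020823481751e-09
[0. 0. 0.] [  0.   0. -86.]
[-0.    0.8   1.41  0.9   1.29 -2.18] 7.92761334356129e-09
[-18.  -13.3 110. ] [-50.  -0.   0.]
```

carry_out --commands '[[[-16, 1, -20], [11, 0, 0], 0], [[-33, 3, -40], [22, 0, 0], 0], [[-50, 4, -60], [33, 0, 0], 0], [[-67, 6, -79], [44, 1.3, -0.7], 0], [[-67, 6, -79], [44, 1.3, -0.7], 0], [[-67, 6, -79], [44, 1.3, -0.7], 0], [[-67, 6, -79], [44, 1.3, -0.7], 0], [[-67, 6, -79], [44, 1.3, -0.7], 0], [[-67, 6, -79], [44, 1.3, -0.7], 0], [[-67, 6, -79], [44, 1.3, -0.7], 0]]'

```text
time_s: 5.55
ee_pos: [0.5803, 0.3077, 0.2267]
tcp_rot: [-1.936, -2.47, 0.006]
contact_force: [0.3, -1.4, -3.8]
grip_width: 0.0128
grip_force: 60.1
```

carry_out --commands '[[[0, 0, 0], [0, 0, -7], 0], [[0, 0, 0], [0, 0, -14], 0], [[0, 0, 0], [0, 0, -21], 0], [[0, 0, 0], [0, 0, -28], 0], [[0, 0, 0], [0, 0, -35], 0], [[0, 0, 0], [0, 0, -42], 0], [[0, 0, 0], [0, 0, -49], 0], [[0, 0, 0], [0, 0, -56], 0], [[0, 0, 0], [0, 0, -63], 0], [[0, 0, 0], [0, 0, -70], 0], [[0, 0, 0], [0, 0, -77], 0], [[0, 0, 0], [0, 0, -84], 0], [[0, 0, 0], [0, 0, -86], 0], [[0, 0, 0], [0, 0, -86], 0]]'

```text
time_s: 6.72
ee_pos: [0.5779, 0.3086, 0.2273]
tcp_rot: [0.273, -3.127, 0.001]
contact_force: [-0.2, -0.2, -3.1]
grip_width: 0.0123
grip_force: 60.2
```

Run:
```python
from kin import *
print(arm.sense()['joint_pos'],delta([.6,.30,.09],pose(np.radians(100),np.radians(50))))
```

```text
[ 3.73575913e-01  6.00804438e-01  1.14978069e+00 -3.48112782e-05
  1.39332546e+00 -1.37130569e+00] (array([-20.6, -12.2, 137.3]), array([-50.03,  -0.11,  -0.08]))
```

carry_out --commands '[[[-2, -2, 14], [-5, 0, 0], 0], [[-4, -3, 28], [-10, 0, 0], 0], [[-6, -4, 42], [-15, 0, 0], 0], [[-8, -5, 56], [-20, 0, 0], 0], [[-10, -6, 70], [-25, 0, 0], 0], [[-12, -7, 84], [-30, 0, 0], 0], [[-14, -8, 98], [-35, 0, 0], 0], [[-16, -9, 112], [-40, 0, 0], 0], [[-18, -10, 126], [-45, 0, 0], 0], [[-20, -12, 140], [-50, 0, 0], 0], [[-20, -12, 150], [-50, 0, 0], 0], [[-20, -12, 152], [-50, 0, 0], 0], [[-20, -12, 152], [-50, 0, 0], 0]]'

```text
time_s: 7.8
ee_pos: [0.5993, 0.3004, 0.0745]
tcp_rot: [0.236, -2.772, -1.286]
contact_force: [0.0, 1.0, -3.4]
grip_width: 0.0127
grip_force: 60.5
```

Run:
```python
from kin import *
s=arm.sense();T=R.from_rotvec(s['tcp_rot']).as_matrix();print(s['ee_pos'],s['contact_force'],T[:,2],T[:,1],s['joint_pos'])
print(delta(s['ee_pos']+[0,0,-.012],R.from_rotvec(s['tcp_rot'])))
```

```text
[0.59927861 0.30044687 0.07445427] [ 0.00935259  0.95688578 -3.438839  ] [-0.1340222   0.75207401 -0.64530825] [-0.10665009  0.63645455  0.76390533] [-1.87580648e-03  8.61490450e-01  1.42776136e+00  9.17928059e-01
  1.24211033e+00 -2.23577060e+00]
(array([-0.1, -9.2,  7.7]), array([0., 0., 0.]))
```

carry_out --commands '[[[0, -1.5, 1.3], [0, 0, 0], 0], [[0, -3, 2.6], [0, 0, 0], 0], [[0, -4.5, 3.9], [0, 0, 0], 0], [[0, -6, 5.2], [0, 0, 0], 0], [[0, -6.9, 5.8], [0, 0, 0], 0], [[0, -6.9, 5.8], [0, 0, 0], 0]]'

```text
time_s: 8.3
ee_pos: [0.5995, 0.3004, 0.0656]
tcp_rot: [0.236, -2.77, -1.29]
contact_force: [-0.7, -0.6, -3.4]
grip_width: 0.0128
grip_force: 60.5
```

carry_out --commands '[[[0, -0.8, 0.6], [0, 0, 0], 0], [[0, -1.6, 1.3], [0, 0, 0], 0], [[0, -2.4, 2], [0, 0, 0], 0], [[0, -2.4, 2], [0, 0, 0], 0]]'

```text
time_s: 8.63
ee_pos: [0.6, 0.3, 0.0644]
tcp_rot: [0.237, -2.769, -1.294]
contact_force: [-2.0, -5.6, 6.9]
grip_width: 0.0125
grip_force: 61.9
```

carry_out --commands '[[[0, 0, 0], [0, 0, 0], 0.4], [[0, 0, 0], [0, 0, 0], 0.4], [[0, 0, -2], [0, 0, 0], 0.4], [[0, 0, -10], [0, 0, 0], 0.4], [[0, 0, -25], [0, 0, 0], 0.4], [[0, 0, -45], [0, 0, 0], 0.4], [[0, 0, -70], [0, 0, 0], 0.4], [[0, 0, -100], [0, 0, 0], 0.4], [[0, 0, -120], [0, 0, 0], 0.4], [[0, 0, -120], [0, 0, 0], 0.4]]'

```text
time_s: 9.47
ee_pos: [0.6185, 0.2058, 0.1438]
tcp_rot: [0.235, -2.778, -1.292]
contact_force: [0.2, -0.6, 0.5]
grip_width: 0.0341
grip_force: 0.0
```

Run:
```python
from kin import *
c=shot('scene')
u,v=proj(c,[.6,.3,0]).astype(int);print(u,v)
cv2.imwrite('pics/s3.png',cv2.resize(c['color'][max(v-60,0):v+60,u-80:u+80,::-1],(800,600),interpolation=cv2.INTER_CUBIC))
print(delta([.6,.23,.30],down(np.radians(90))),arm.sense()['joint_pos'])
```

```text
302 157
(array([ 13.3, 137.1, -82.3]), array([49.8 , -4.2 ,  9.06])) [-0.14509361  0.78671815  1.35911951  0.82774895  1.4181957  -2.20184168]
```

View pics/s3.png

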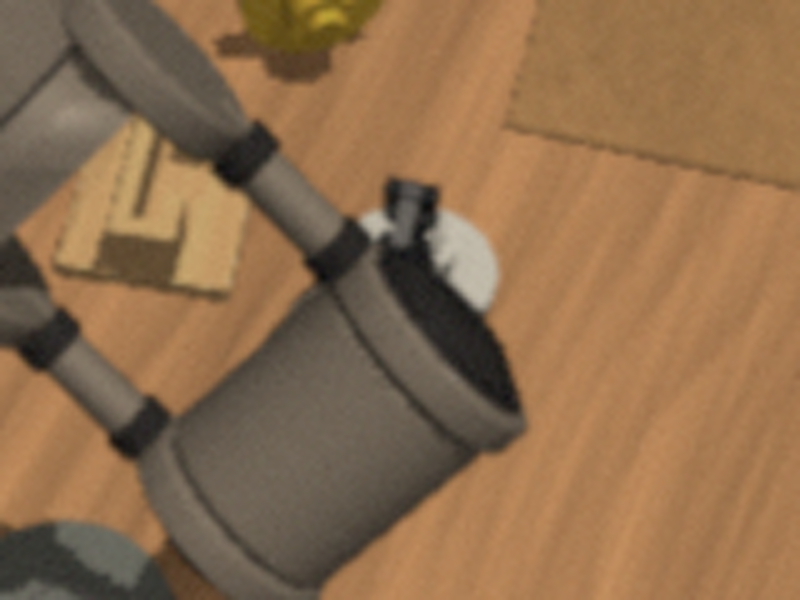

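carry_out --commands '[[[0, 20, -60], [0, 0, 0], 0.8], [[2, 40, -75], [7, -1, 1], 0.8], [[4, 60, -80], [14, -1, 2], 0.8], [[6, 80, -82], [21, -2, 4], 0.8], [[8, 100, -82], [28, -2, 5], 0.8], [[10, 120, -82], [35, -3, 6], 0.8], [[12, 140, -82], [42, -4, 8], 0.8], [[13, 160, -60], [50, -4, 9], 0.8], [[13, 180, -45], [50, -4, 9], 0.8], [[13, 190, -35], [50, -4, 9], 0.8], [[13, 190, -35], [50, -4, 9], 0.8]]'

```text
time_s: 10.43
ee_pos: [0.5855, 0.3057, 0.3072]
tcp_rot: [0.018, -3.133, 0.003]
contact_force: [0.7, -0.6, -0.2]
grip_width: 0.0682
grip_force: 0.0
```

Run:
```python
from kin import *
import pickle
s=arm.sense();print(s['joint_pos'],s['ee_pos'])
c=shot('wrist');pickle.dump(c,open('c2.pkl','wb'))
cv2.imwrite('pics/w4.png',cv2.resize(c['color'][:,:,::-1],(800,600),interpolation=cv2.INTER_CUBIC))
```

```text
[ 3.64759723e-01  5.81526539e-01  9.70042369e-01  1.15637508e-03
  1.59834631e+00 -1.21728051e+00] [0.58545204 0.3057039  0.30721087]
```

View pics/w4.png

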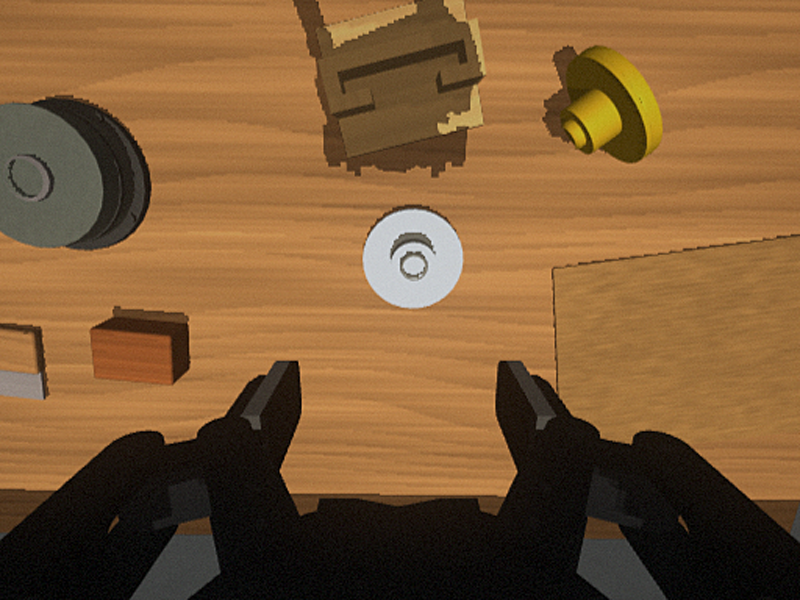

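The hub lies flat, face down and boss up: flange centre (413,258), spigot end (413,265). The housing spigot top shows at (30,178).

Run:
```python
from kin import *
import pickle
c=pickle.load(open('c2.pkl','rb'));k=.64
g=cv2.cvtColor(c['color'],cv2.COLOR_RGB2HSV);m=((g[...,1]<60)&(g[...,2]>150)).astype(np.uint8);m[:,:180]=0;m[:,340:]=0;m[:110]=0;m[230:]=0
m=max(cv2.findContours(m,0,1)[0],key=cv2.contourArea);e=cv2.fitEllipse(cv2.convexHull(m));print(e)
print('flange',at(c,*e[0],.014),at(c,413*k,258*k,.014),'spig',at(c,413*k,265*k,.048),'seat',at(c,30*k,178*k,.065),at(c,363*k,258*k,.014)-at(c,463*k,258*k,.014))
p=at(c,*e[0],.014);p[2]=.033
print(delta(p,down(np.radians(90))),ik(p,down(np.radians(90)),arm.sense()['joint_pos']))
```

```text
((263.78759765625, 165.2251739501953), (62.90962600708008, 64.10379028320312), 72.39730072021484)
flange [0.59559507 0.31893279 0.014     ] [0.59541998 0.31975622 0.014     ] spig [0.59534093 0.31867262 0.048     ] seat [ 0.52153885 -0.00223432  0.065     ] [ 0.00112067 -0.09938277  0.        ]
(array([-11.8,  16.4, 273.7]), array([-0.17, -0.49,  0.51])) (array([ 3.78306690e-01,  8.22177395e-01,  1.28993084e+00, -2.21106921e-08,
        1.02948465e+00, -1.19248962e+00]), np.float64(4.054538609761649e-08))
```

carry_out --commands '[[[-12, 16, 40], [0, 0, 0], 1], [[-12, 16, 80], [0, 0, 0], 1], [[-12, 16, 120], [0, 0, 0], 1], [[-12, 16, 160], [0, 0, 0], 1], [[-12, 16, 200], [0, 0, 0], 1], [[-12, 16, 240], [0, 0, 0], 1], [[-12, 16, 260], [0, 0, 0], 1], [[-12, 16, 272], [0, 0, 0], 1], [[-12, 16, 272], [0, 0, 0], 0.6], [[-12, 16, 272], [0, 0, 0], 0.3], [[-12, 16, 272], [0, 0, 0], 0.3], [[-12, 16, 272], [0, 0, 0], 0.3], [[-12, 16, 272], [0, 0, 0], 0.3]]' --newtons 20

```text
time_s: 11.57
ee_pos: [0.5989, 0.3173, 0.0385]
tcp_rot: [0.009, -3.14, 0.002]
contact_force: [1.4, -0.1, 7.1]
grip_width: 0.0428
grip_force: 20.9
```

carry_out --commands '[[[0, 0, 0], [0, 0, 0], 0.9], [[0, 0, 0], [0, 0, 0], 0.9], [[0, 0, 0], [0, 0, 0], 0.9], [[0, 0, 0], [0, 0, 0], 0.9]]'

```text
time_s: 11.9
ee_pos: [0.597, 0.3167, 0.0355]
tcp_rot: [0.009, -3.134, 0.005]
contact_force: [0.3, 0.7, -0.2]
grip_width: 0.0771
grip_force: 0.0
```

Run:
```python
from kin import *
s=arm.sense();print(s['ee_pos'],s['contact_force'],s['grip_width'],R.from_rotvec(s['tcp_rot']).as_matrix().round(4))
print(delta([.5955,.3175,.034],down(0)))
```

```text
[0.59695493 0.31672225 0.03545626] [ 0.33795449  0.66380651 -0.1789362 ] 0.07708039704975651 [[-1.     -0.0057 -0.0075]
 [-0.0057  1.     -0.0035]
 [ 0.0075 -0.0034 -1.    ]]
(array([1.4, 0.8, 1.5]), array([-0.49, -0.18, 90.33]))
```

carry_out --commands '[[[1, 1, 1], [0, 0, 7], 0.9], [[1, 1, 1], [0, 0, 14], 0.9], [[1, 1, 1], [0, 0, 21], 0.9], [[1, 1, 1], [0, 0, 28], 0.9], [[1, 1, 1], [0, 0, 35], 0.9], [[1, 1, 1], [0, 0, 42], 0.9], [[1, 1, 1], [0, 0, 49], 0.9], [[1, 1, 1], [0, 0, 56], 0.9], [[1, 1, 1], [0, 0, 63], 0.9], [[1, 1, 1], [0, 0, 70], 0.9], [[1, 1, 1], [-0.4, -0.2, 77], 0.9], [[1, 1, 1], [-0.5, -0.2, 84], 0.9], [[1, 1, 1], [-0.5, -0.2, 90], 0.9], [[1, 1, 1], [-0.5, -0.2, 90], 0.6], [[1, 1, 1], [-0.5, -0.2, 90], 0.3], [[1, 1, 1], [-0.5, -0.2, 90], 0.3], [[1, 1, 1], [-0.5, -0.2, 90], 0.3], [[1, 1, 1], [-0.5, -0.2, 90], 0.3]]' --newtons 25

```text
time_s: 13.4
ee_pos: [0.5966, 0.3178, 0.0349]
tcp_rot: [2.213, 2.229, 0.002]
contact_force: [0.4, -0.1, 0.6]
grip_width: 0.043
grip_force: 26.3
```

Run:
```python
from kin import *
s=arm.sense();print(s['ee_pos'],s['contact_force'],s['grip_width'],R.from_rotvec(s['tcp_rot']).as_matrix().round(4))
t=shot('top');import pickle;pickle.dump(t,open('c3.pkl','wb'))
```

```text
[0.59655972 0.31782982 0.03485512] [ 0.43452443 -0.10876837  0.61982308] 0.043034415901828 [[-7.1e-03  1.0e+00  1.7e-03]
 [ 1.0e+00  7.1e-03  4.0e-04]
 [ 4.0e-04  1.7e-03 -1.0e+00]]
```

carry_out --commands '[[[0, 0, 0], [0, 0, 0], 0], [[0, 0, -10], [0, 0, 0], 0], [[0, 0, -40], [0, 0, 0], 0], [[0, 0, -80], [0, 0, 0], 0], [[0, 0, -120], [0, 0, 0], 0], [[-20, -5, -160], [0, 0, 0], 0], [[-50, -10, -190], [0, 0, 0], 0], [[-85, -18, -215], [0, 0, 0], 0], [[-120, -25, -215], [0, 0, 0], 0], [[-155, -32, -215], [0, 0, 0], 0], [[-190, -39, -215], [0, 0, 0], 0], [[-225, -46, -215], [0, 0, 0], 0], [[-260, -53, -215], [0, 0, 0], 0], [[-295, -60, -215], [0, 0, 0], 0], [[-330, -67, -215], [0, 0, 0], 0], [[-365, -74, -215], [0, 0, 0], 0], [[-390, -80, -215], [0, 0, 0], 0], [[-408, -80, -215], [0, 0, 0], 0], [[-408, -80, -215], [0, 0, 0], 0], [[-408, -80, -215], [0, 0, 0], 0]]' --newtons 50

```text
time_s: 15.12
ee_pos: [0.5176, -0.0913, 0.2493]
tcp_rot: [-2.217, -2.224, -0.0]
contact_force: [-1.2, -0.3, -3.2]
grip_width: 0.0426
grip_force: 52.0
```

Run:
```python
from kin import *
import pickle
s=arm.sense();print(s['ee_pos'],s['contact_force'],s['grip_width'],R.from_rotvec(s['tcp_rot']).as_matrix().round(4))
c=shot('wrist');pickle.dump(c,open('c4.pkl','wb'))
im=c['color'][:,:,::-1]
cv2.imwrite('pics/w5.png',cv2.resize(im,(800,600),interpolation=cv2.INTER_CUBIC))
```

```text
[ 0.51755947 -0.09127315  0.24926749] [-1.15050377 -0.26729253 -3.18728748] 0.04255111822536677 [[-3.5e-03  1.0e+00 -7.0e-04]
 [ 1.0e+00  3.5e-03  1.1e-03]
 [ 1.1e-03 -7.0e-04 -1.0e+00]]
```

View pics/w5.png

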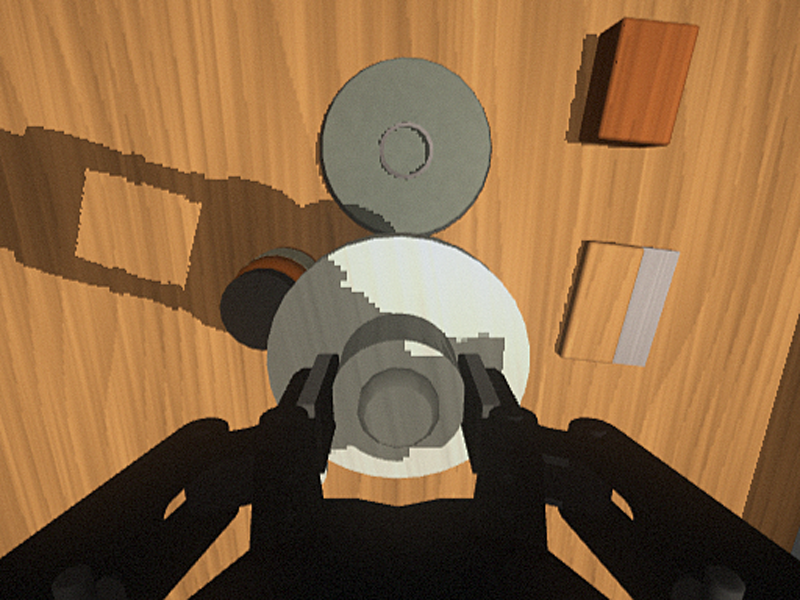

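Run:
```python
from kin import *
import pickle
c=pickle.load(open('c4.pkl','rb'));k=.64
im=c['color'];g=cv2.cvtColor(im,cv2.COLOR_RGB2HSV)
m=((g[...,1]<60)&(g[...,2]>70)).astype(np.uint8);m[165:]=0;m[148:]=0;m[:,:195]=0;m[:,325:]=0
ct=max(cv2.findContours(m,0,1)[0],key=cv2.contourArea);h=cv2.convexHull(ct)[:,0];h=h[h[:,1]<128];
e=cv2.fitEllipse(h.astype(np.float32));print(e)
pts=np.array([at(c,*p,.057)[:2] for p in h]);A=np.c_[2*pts,np.ones(len(pts))];s=np.linalg.lstsq(A,(pts**2).sum(1),rcond=None)[0];print('circle',s[:2],np.sqrt(s[2]+s[0]**2+s[1]**2))
print('spig',at(c,405*k,150.5*k,.065),[at(c,x*k,y*k,.065)[:2].round(4) for x,y in((379,151),(432,151),(405,123),(405,179))])
z=.2493
for n,u,v,zz in(('hub spig',398,407,z+.0131),('should',398,402,z+.0051)):print(n,at(c,u*k,v*k,zz))
# flange circle at z-.0349+.014
p=np.array([at(c,x*k,y*k,z-.0209)[:2] for x,y in((268,352),(529,352),(398,236),(440,240),(350,241),(310,270),(490,272),(398,477),(440,470))])
A=np.c_[2*p,np.ones(len(p))];s=np.linalg.lstsq(A,(p**2).sum(1),rcond=None)[0];print('flange',s[:2],np.sqrt(s[2]+s[0]**2+s[1]**2))
t=pickle.load(open('c3.pkl','rb'));print('top seat',at(t,283,203,.065),at(t,250+566/5,160+206/5,.065))
```

```text
((259.7100524902344, 93.62419891357422), (107.72691345214844, 113.77468872070312), 177.53089904785156)
circle [ 0.52158359 -0.008066  ] 0.059344051717456936
spig [ 0.52100162 -0.0079619   0.065     ] [array([ 0.5031, -0.0083]), array([ 0.5396, -0.0082]), array([0.5209, 0.0097]), array([ 0.5212, -0.0269])]
hub spig [ 0.51652503 -0.08904155  0.2624    ]
should [ 0.51653161 -0.09201167  0.2544    ]
flange [ 0.51666645 -0.09191388] 0.04969450047838451
top seat [ 0.51333243 -0.0062657   0.065     ] [ 0.5068904  -0.25950236  0.065     ]
```

carry_out --commands '[[[30, 2, 0], [0, 0, 0], 0], [[60, 4, 0], [0, 0, 0], 0], [[84, 4.5, 20], [0, 0, 0], 0], [[84, 4.5, 60], [0, 0, 0], 0], [[84, 4.5, 100], [0, 0, 0], 0], [[84, 4.5, 125], [0, 0, 0], 0], [[84, 4.5, 138], [0, 0, 0], 0], [[84, 4.5, 145], [0, 0, 0], 0], [[84, 4.5, 145], [0, 0, 0], 0], [[84, 4.5, 145], [0, 0, 0], 0]]'

```text
time_s: 16.0
ee_pos: [0.5228, -0.006, 0.1051]
tcp_rot: [2.214, 2.228, 0.002]
contact_force: [0.1, -1.0, -2.6]
grip_width: 0.0422
grip_force: 51.9
```

Run:
```python
from kin import *
s=arm.sense();print(s['ee_pos'],s['contact_force'],R.from_rotvec(s['tcp_rot']).as_matrix().round(4))
print(delta([.522,-.0075,.0919],down(np.radians(0))))
```

```text
[ 0.52283836 -0.00604567  0.10506041] [ 0.06016567 -0.96337446 -2.64182117] [[-6.5e-03  1.0e+00  1.4e-03]
 [ 1.0e+00  6.5e-03  2.0e-04]
 [ 2.0e-04  1.4e-03 -1.0e+00]]
(array([-1.5, -0.9, 13.2]), array([ 0.08, -0.01,  0.38]))
```

carry_out --commands '[[[-1, -0.5, 2], [0, 0, 0], 0], [[-1, -0.5, 4], [0, 0, 0], 0], [[-1, -0.5, 5.5], [0, 0, 0], 0], [[-1, -0.5, 7], [0, 0, 0], 0], [[-1, -0.5, 8], [0, 0, 0], 0], [[-1, -0.5, 8], [0, 0, 0], 0]]'

```text
time_s: 16.5
ee_pos: [0.522, -0.0077, 0.0965]
tcp_rot: [2.215, 2.227, 0.001]
contact_force: [1.6, 0.4, -4.2]
grip_width: 0.042
grip_force: 51.9
```

carry_out --commands '[[[0, 0, 1], [0, 0, 0], 0], [[0, 0, 2], [0, 0, 0], 0], [[0, 0, 3], [0, 0, 0], 0], [[0, 0, 4], [0, 0, 0], 0], [[0, 0, 4], [0, 0, 0], 0]]'

```text
time_s: 16.92
ee_pos: [0.522, -0.0076, 0.0923]
tcp_rot: [2.215, 2.227, 0.001]
contact_force: [0.4, 1.3, -3.6]
grip_width: 0.0421
grip_force: 51.9
```

carry_out --commands '[[[0, 0, 0.5], [0, 0, 0], 0], [[0, 0, 1], [0, 0, 0], 0], [[0, 0, 1.5], [0, 0, 0], 0], [[0, 0, 1.5], [0, 0, 0], 0]]'

```text
time_s: 17.25
ee_pos: [0.522, -0.0076, 0.092]
tcp_rot: [2.215, 2.227, 0.002]
contact_force: [-3.3, 2.1, 5.8]
grip_width: 0.0419
grip_force: 52.9
```

carry_out --commands '[[[0, 0, 0.5], [0, 0, 0], 0.6], [[0, 0, 0], [0, 0, 0], 0.8], [[0, 0, 0], [0, 0, 0], 0.8], [[0, 0, 0], [0, 0, 0], 0.8], [[0, 0, -20], [0, 0, 0], 0.8], [[0, 0, -50], [0, 0, 0], 0.8], [[0, 0, -90], [0, 0, 0], 0.8], [[-35, 5, -130], [0, 0, 0], 0.8], [[-70, 10, -160], [0, 0, 0], 0.8], [[-70, 10, -160], [0, 0, 0], 0.8], [[-70, 10, -160], [0, 0, 0], 0.8]]'

```text
time_s: 18.17
ee_pos: [0.5339, -0.0806, 0.2543]
tcp_rot: [2.213, 2.219, 0.005]
contact_force: [0.4, -0.0, 0.5]
grip_width: 0.0684
grip_force: 0.0
```

Run:
```python
from kin import *
import pickle
s=arm.sense();print(s['ee_pos'],s['contact_force'])
c=shot('wrist');pickle.dump(c,open('c5.pkl','wb'))
for p in([.522,-.008,.065],[.597,-.229,.014]):print(proj(c,p)/.64)
im=c['color'][:,:,::-1]
cv2.imwrite('pics/w6.png',cv2.resize(im,(800,600),interpolation=cv2.INTER_CUBIC))
```

```text
[ 0.53390159 -0.08062993  0.25427637] [ 0.35690941 -0.02607624  0.53863244]
[380.73154696 165.58473264]
[462.02663342 404.72052319]
```

View pics/w6.png

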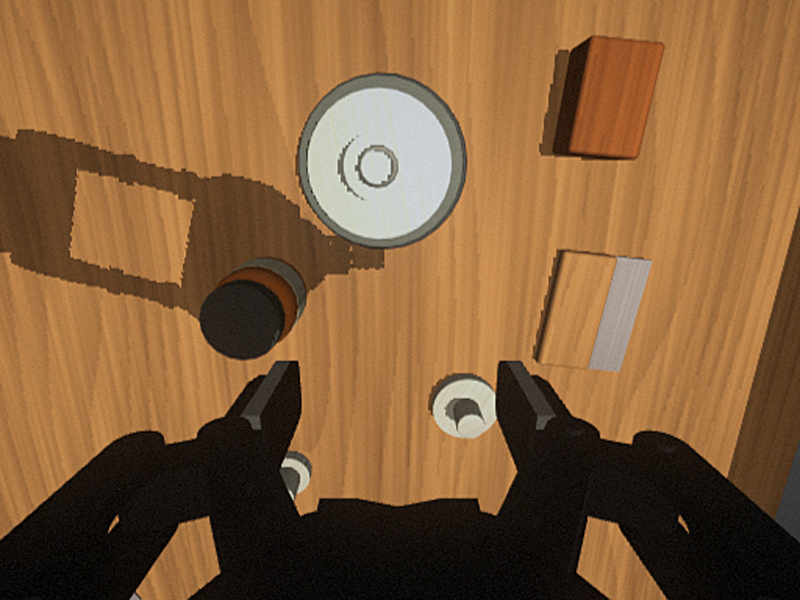

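The hub is seated: its flange (382,165) is concentric with the housing rim, and nothing else has moved. The larger cap shows at (463,406), between the fingers.

Run:
```python
from kin import *
import pickle
c=pickle.load(open('c5.pkl','rb'));k=.64
print('boss',at(c,469*k,423*k,.044),'flange',at(c,463*k,406*k,.014),'hub spig',at(c,377*k,166*k,.105),'flange',at(c,381*k,162*k,.071))
print(delta([.597,-.2295,.08],down(0)))
```

```text
boss [ 0.59881224 -0.22967661  0.044     ] flange [ 0.59800573 -0.23039955  0.014     ] hub spig [ 0.52092035 -0.00833921  0.105     ] flange [ 0.52239001 -0.00564336  0.071     ]
(array([-150.7,   63.1,  172.4]), array([0.2 , 0.04, 0.18]))
```

carry_out --commands '[[[-30, 15, 0], [0, 0, 0], 0.6], [[-65, 30, 20], [0, 0, 0], 0.6], [[-100, 45, 50], [0, 0, 0], 0.6], [[-135, 60, 85], [0, 0, 0], 0.6], [[-151, 64, 120], [0, 0, 0], 0.6], [[-151, 64, 150], [0, 0, 0], 0.6], [[-151, 64, 180], [0, 0, 0], 0.6], [[-151, 64, 205], [0, 0, 0], 0.6], [[-151, 64, 219], [0, 0, 0], 0.6], [[-151, 64, 219], [0, 0, 0], 0.6], [[-151, 64, 219], [0, 0, 0], 0.3], [[-151, 64, 219], [0, 0, 0], 0.1], [[-151, 64, 219], [0, 0, 0], 0.1], [[-151, 64, 219], [0, 0, 0], 0.1], [[-151, 64, 219], [0, 0, 0], 0.1]]' --newtons 20

```text
time_s: 19.47
ee_pos: [0.5973, -0.2281, 0.0325]
tcp_rot: [2.215, 2.227, 0.001]
contact_force: [-0.9, 0.7, -1.9]
grip_width: 0.0253
grip_force: 21.3
```

Run:
```python
from kin import *
s=arm.sense();print(s['ee_pos'],s['contact_force'],s['grip_width'],s['joint_pos'].round(2),R.from_rotvec(s['tcp_rot']).as_matrix().round(4))
```

```text
[ 0.5972609  -0.22809978  0.03248831] [-0.9276449   0.6679319  -1.93739055] 0.02525508789776723 [-0.48  0.76  1.42  0.    0.96 -0.49] [[-0.0057  1.      0.0012]
 [ 1.      0.0057 -0.    ]
 [-0.      0.0012 -1.    ]]
```

carry_out --commands '[[[0, 0, 0], [0, 0, 0], 0.6], [[0, 0, 0], [0, 0, 0], 0.6], [[0, 0, 0], [0, 0, 0], 0.6], [[-1, 0, 0], [0, 0, 7], 0.6], [[-1, 0, 0], [0, 0, 14], 0.6], [[-1, 0, 0], [0, 0, 21], 0.6], [[-1, 0, 0], [0, 0, 28], 0.6], [[-1, 0, 0], [0, 0, 35], 0.6], [[-1, 0, 0], [0, 0, 42], 0.6], [[-1, 0, 0], [0, 0, 49], 0.6], [[-1, 0, 0], [0, 0, 56], 0.6], [[-1, 0, 0], [0, 0, 63], 0.6], [[-1, 0, 0], [0, 0, 70], 0.6], [[-1, 0, 0], [0, 0, 77], 0.6], [[-1, 0, 0], [0, 0, 84], 0.6], [[-1, 0, 0], [0, 0, 90], 0.6], [[-1, 0, 0], [0, 0, 90], 0.6]]'

```text
time_s: 20.88
ee_pos: [0.5973, -0.2293, 0.0322]
tcp_rot: [-3.142, -0.003, -0.002]
contact_force: [-0.4, 0.8, -0.5]
grip_width: 0.0512
grip_force: 0.0
```

carry_out --commands '[[[0, 0, 0], [0, 0, 0], 0.3], [[0, 0, 0], [0, 0, 0], 0.1], [[0, 0, 0], [0, 0, 0], 0.1], [[0, 0, 0], [0, 0, 0], 0.1], [[0, 0, 0], [0, 0, 0], 0.1], [[0, 0, 0], [0, 0, 0], 0.1]]' --newtons 30

```text
time_s: 21.38
ee_pos: [0.5975, -0.2295, 0.0324]
tcp_rot: [3.141, 0.01, 0.002]
contact_force: [0.2, -0.7, 3.4]
grip_width: 0.0249
grip_force: 29.8
```

Run:
```python
from kin import *
s=arm.sense();print(s['ee_pos'],s['contact_force'],s['grip_width'],s['joint_pos'].round(2),R.from_rotvec(s['tcp_rot']).as_matrix().round(4))
print(delta([.522,-.0075,.25],down(-np.pi/2)))
```

```text
[ 0.59745731 -0.22949524  0.03238629] [ 0.16124065 -0.68394061  3.36524271] 0.024931916885321256 [-0.49  0.77  1.42  0.    0.96  1.08] [[ 1.0e+00  6.1e-03  1.5e-03]
 [ 6.1e-03 -1.0e+00 -4.0e-04]
 [ 1.5e-03  4.0e-04 -1.0e+00]]
(array([ -73.8, -222.4, -217.8]), array([ 0.02, -0.08,  0.35]))
```

carry_out --commands '[[[0, 0, -8], [0, 0, 0], 0], [[0, 0, -35], [0, 0, 0], 0], [[0, 0, -70], [0, 0, 0], 0], [[-5, -15, -105], [0, 0, 0], 0], [[-15, -45, -140], [0, 0, 0], 0], [[-26, -80, -160], [0, 0, 0], 0], [[-38, -115, -165], [0, 0, 0], 0], [[-50, -150, -165], [0, 0, 0], 0], [[-62, -185, -165], [0, 0, 0], 0], [[-70, -210, -165], [0, 0, 0], 0], [[-74, -222.4, -165], [0, 0, 0], 0], [[-74, -222.4, -150], [0, 0, 0], 0], [[-74, -222.4, -130], [0, 0, 0], 0], [[-74, -222.4, -116], [0, 0, 0], 0], [[-74, -222.4, -113], [0, 0, 0], 0], [[-74, -222.4, -113], [0, 0, 0], 0], [[-74, -222.4, -113], [0, 0, 0], 0]]' --newtons 40

```text
time_s: 22.8
ee_pos: [0.5223, -0.0076, 0.1455]
tcp_rot: [-3.141, -0.008, -0.002]
contact_force: [-0.5, -0.1, -2.0]
grip_width: 0.0244
grip_force: 39.6
```

Run:
```python
from kin import *
s=arm.sense();print(s['ee_pos'],s['contact_force'],R.from_rotvec(s['tcp_rot']).as_matrix().round(4))
print(delta([.522,-.0076,.1294],down(-np.pi/2)))
```

```text
[ 0.52230907 -0.00763633  0.14546772] [-0.52385356 -0.13316978 -1.96145457] [[ 1.0e+00  5.2e-03  1.1e-03]
 [ 5.2e-03 -1.0e+00  1.0e-04]
 [ 1.1e-03 -1.0e-04 -1.0e+00]]
(array([-0.3, -0. , 16.1]), array([-0.01, -0.06,  0.3 ]))
```

carry_out --commands '[[[-0.2, 0, 2], [0, 0, 0], 0], [[-0.2, 0, 4], [0, 0, 0], 0], [[-0.2, 0, 6], [0, 0, 0], 0], [[-0.2, 0, 8], [0, 0, 0], 0], [[-0.2, 0, 9.5], [0, 0, 0], 0], [[-0.2, 0, 11], [0, 0, 0], 0], [[-0.2, 0, 11], [0, 0, 0], 0]]'

```text
time_s: 23.38
ee_pos: [0.5216, -0.0073, 0.1337]
tcp_rot: [-3.141, -0.009, -0.0]
contact_force: [0.6, 0.2, -1.4]
grip_width: 0.0247
grip_force: 39.6
```

Below the spigot top (137 mm) with no force, so it has entered. Continuing down.

carry_out --commands '[[[0, 0, 1], [0, 0, 0], 0], [[0, 0, 2], [0, 0, 0], 0], [[0, 0, 3], [0, 0, 0], 0], [[0, 0, 4], [0, 0, 0], 0], [[0, 0, 4.7], [0, 0, 0], 0], [[0, 0, 4.7], [0, 0, 0], 0]]'

```text
time_s: 23.88
ee_pos: [0.5217, -0.0072, 0.1294]
tcp_rot: [-3.141, -0.009, -0.001]
contact_force: [-0.9, 0.0, 0.1]
grip_width: 0.0246
grip_force: 39.8
```

carry_out --commands '[[[0, 0, 0.5], [0, 0, 0], 0], [[0, 0, 1], [0, 0, 0], 0], [[0, 0, 1], [0, 0, 0], 0]]'

```text
time_s: 24.13
ee_pos: [0.5217, -0.0072, 0.1294]
tcp_rot: [-3.142, -0.009, -0.002]
contact_force: [-4.1, 0.7, 7.7]
grip_width: 0.0246
grip_force: 40.7
```

Home at exactly z = 0.1294 with a 9 N contact. Releasing and backing off.

carry_out --commands '[[[0, 0, 0], [0, 0, 0], 0.4], [[0, 0, 0], [0, 0, 0], 0.7], [[0, 0, 0], [0, 0, 0], 0.7], [[0, 0, 0], [0, 0, 0], 0.7], [[0, 0, -15], [0, 0, 0], 0.7], [[0, 0, -40], [0, 0, 0], 0.7], [[0, 0, -75], [0, 0, 0], 0.7], [[0, 0, -110], [0, 0, 0], 0.7], [[-25, 0, -140], [0, 0, 0], 0.7], [[-60, 0, -150], [0, 0, 0], 0.7], [[-60, 0, -150], [0, 0, 0], 0.7], [[-60, 0, -150], [0, 0, 0], 0.7], [[-60, 0, -150], [0, 0, 0], 0.7]]'

```text
time_s: 25.22
ee_pos: [0.4619, -0.0077, 0.2781]
tcp_rot: [-3.141, -0.008, -0.002]
contact_force: [0.6, -0.2, 0.2]
grip_width: 0.0597
grip_force: 0.0
```

Run:
```python
from kin import *
w=shot('wrist');c=shot('scene');s=arm.sense();print(s['ee_pos'],s['contact_force'])
p=[.522,-.0075,.09];u,v=proj(c,p).astype(int);a,b=proj(w,p).astype(int);print(u,v,a,b)
A=cv2.resize(c['color'][v-40:v+40,u-40:u+40,::-1],(400,400),interpolation=cv2.INTER_CUBIC)
B=cv2.resize(w['color'][max(0,b-100):max(0,b-100)+200,a-100:a+100,::-1],(400,400),interpolation=cv2.INTER_CUBIC)
cv2.imwrite('pics/end.png',np.hstack([A,B]))
```

```text
[ 0.46211058 -0.00766132  0.27743914] [-1.4262272  -0.73619523  0.58898271]
232 213 254 117
```

View pics/end.png

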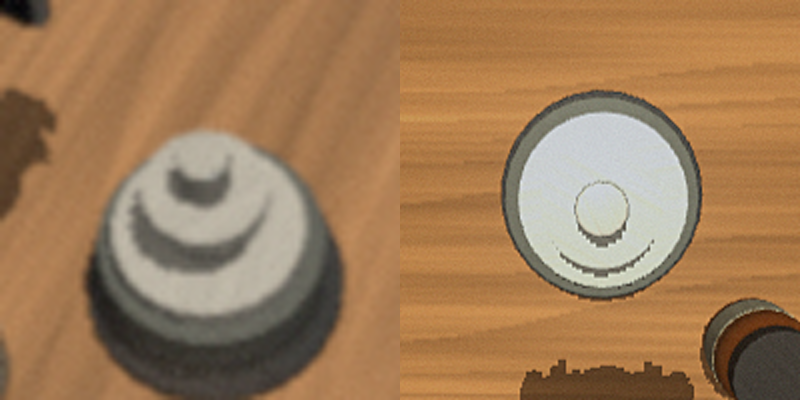

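The stack is upright and concentric: housing, hub flange, then cap (boss at (602,210) in the right crop). The gripper is clear, so I'm handing in.

```bash
python3 -c "
from station import order
print(order.finish_job())"
```

```text
the job is handed in; nothing more can be done
None
```

I handed the job in at about 25 s of the 67 s allowed. The hub was laid face down on the bench, then seated on the housing, and the larger cap was seated on it; both went home with about 9 N of contact. The gripper is clear, the final pictures show the stack upright and concentric, and the verdict was not returned.

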